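Clear the format plate and hold the loupe over its register cross

ROBOT

A 6-joint arm with a two-finger parallel gripper is mounted at the origin on the work surface. World frame = base frame: x ahead of the robot, y to its left, z up, the work surface at z = 0. Lengths are in m, angles in rad, forces in N, time in s.
With the tool pointing down it reaches from about 0.325 to 0.875 m from the base axis. Payload 4.4 kg.
Tool frame: the origin (TCP) lies midway between the tips of the shut fingers; the grasp point (between the pads) lies 19 mm behind it (grip_depth is the distance from the TCP to the grasp point, in m); z points along the fingers, y is the line along which they close (so a half turn about z gives the same grasp; the last joint's range is limited). The gripper opens to 85 mm and grips with 20 to 120 N. Pads are 22 mm wide; open, the fingers measure 114 mm over their backs; the gripper's body (76 mm by 85 mm) begins 54 mm behind the grasp point. The pads swing forward as they close: fully open they stand 13 mm farther back than shut.
Start: joints at [0.988, 0.207, 1.542, -0, 1.393, -0.15], TCP at [0.241, 0.522, 0.231] pointing down, gripper open.
Joint ranges: [-2.73, 2.73], [-0.86, 2.22], [0.23, 2.46], [-1.11, 4.25], [0.08, 2.63], [-2.82, 2.82]. Speed limits (rad/s): [2.79, 2.79, 3.14, 3.14, 3.14, 3.14].

INTERFACE

Orientations are given as a unit quaternion [w, x, y, z].
In Python, from station import read_state, camera, job_done, grip_depth gives the robot as it stands. The module is installed in compiled form; this text tells all that it offers.
- The arm moves only by the shell command python3 -m crank 'ROWS' [FORCE]. ROWS is rows parted by semicolons, their numbers by spaces, 1 to 20 of them, each of 5 numbers: the finger opening in m, then dx, dy, dz in m, then a turn about the tool's z in rad; each row is the pose to reach, as a shift and turn from the pose commanded when the command began, along the tool's axes at that moment; what a row does not reach only later rows make up. A row lasts 1/8 s, in which the tool goes at most 0.0625 m and 0.188 rad, less where a joint would pass 70% of its speed; a pose out of reach is approached as far as the arm can. The fingers move at their own pace and stop on an object; FORCE is the grip in N (left out, the last holds). Time passes only in rows, so rows that do not move let the fingers close. It prints the time, the measured TCP pose, the force, the opening and the grip force at its end.
- read_state(): the state, without advancing time (a new reading comes with each control period).
- camera(name): name is "scene" or "top" or "wrist"; returns a dict with "image" (480x640x3 uint8, red, green, blue), "K" (3x3 intrinsics, pixels), "cam_to_world" (4x4, takes a point from camera to world coordinates). Camera axes: x right, y down, z forward; pixel columns grow to the right and rows downward; lengths in m; the calibration is good to about 2 mm. A picture is of the moment at which its call begins. There is no depth.
- job_done(): hands the job in; it is judged then, once.
The state is a dict: "clock": time; "joints": joint angles; "qd": joint speeds; "joint_torque": joint torques, N m; "tcp_pos": TCP position; "eef_rot": TCP orientation; "force": force on the tool from outside, world axes, zero at the start; "ft_torque": the same for the moment, N m; "width": finger opening in m; "gripper_force": force on a finger pad.
Only numpy, scipy, OpenCV 4.12 (cv2) and the standard library are available. Lean on these libraries where they do the work, as an engineer would, in place of code of your own. Each camera call takes 0.05 s, during which the arm holds its last target. There are 200 camera calls.

TASK

Take the scraper block and wipe all four loose steel chips off the format plate into the trough along its edge, then stand the scraper upright on the bench again. Then pick up the loupe by its handle and hold it level and still with its lens centred over the cross engraved in the plate, at the height of the collar on the gauge post; finish while holding it there, nothing else carrying it. Use the scraper and not the fingers on the chips, do not let the loupe touch the fixture, and leave the collar, the label roll, the carton and the black knob alone.

Things in the scene. Friction and masses are not known exactly. Their poses are not given: they have to be found in the camera images.
- fixture: Fixed fixture. Origin at bench level; x points roughly away from the robot, y left, z up. Its aluminium format plate is flat, top 30 mm above the bench, spanning x -65 to 65, y -125 to 50 mm; the trough lies along its +y edge. Past the far edge an upright steel gauge post, 10 mm across, stands at x 92, y -35 mm on a 20 mm high block, its top 158 mm above the bench
- trough (a point): Middle of the chip trough's floor, in the fixture's frame at x 0, y 86, z 4 mm. The open trough is x -61 to 61, y 50 to 123 mm inside; one side is the plate's edge, its other three walls are 24 mm high (6 mm lower than the plate) and 4 mm thick
- cross (a point): Centre of the dark register cross (30 mm, with a ring round it) engraved in the plate's upper face; in the fixture's frame at x -5, y -35, z 30 mm. Chips lie around it at the start
- focal_mark (a point): Dark collar on the gauge post, 24 mm across, 10 mm high, a short pin on its far side. The point is the collar's middle on the post's axis; its height differs from start to start (80 to 125 mm above the bench) and is the height for the middle of the lens. Friction holds it; not to be moved
- loupe: Loupe, about 130 g: black handle bar with a round steel lens frame at its +x end. Origin on its underside at the grip place, near its centre of mass; z up. Handle 18 mm wide (y), z 0 to 22, x -77 to 35 mm; lens frame 64 mm across, 12 mm high, centred at x 65 mm. Starts lying right way up on the rest, underside 35 mm above the bench
- lens (a point): Centre of the loupe's lens: x 65, y 0, z 6 mm in the loupe's frame, so 6 mm above its underside
- rest: Fixed grey rest under the loupe. Origin at bench level under the loupe's grip place, x along the loupe. Two blocks 35 mm high: x 36 to 96 mm (66 mm wide) under the lens, x -77 to -55 mm (40 mm wide) under the handle's end; between them a gap over a strip 4 mm high, 40 mm wide, where fingers can straddle the handle
- scraper: Scraper block, about 200 g, standing upright on the bench on its blade. Origin at the centre of its underside; x along the blade, z up. White plastic blade 130 mm long (x), 22 mm thick (y), 22 mm high; on it a wooden grip 60 mm long (x), 22 mm thick (y), up to z 62 mm, to be pinched across y
- chip_1: Loose dark steel chip, 22 x 16 mm and 8 mm thick, 18 g, lying flat on the plate at the start, its long side at any yaw; origin at its centre
- chip_2: Loose dark steel chip, 20 x 14 mm and 8 mm thick, 18 g, lying flat on the plate at the start, its long side at any yaw; origin at its centre
- chip_3: Loose dark steel chip, 18 x 18 mm and 8 mm thick, 18 g, lying flat on the plate at the start, its long side at any yaw; origin at its centre
- chip_4: Loose dark steel chip, 24 x 14 mm and 8 mm thick, 18 g, lying flat on the plate at the start, its long side at any yaw; origin at its centre
- label_roll: Bystander: upright paper label roll, 90 mm across, 60 mm high; origin under its centre. To be left alone
- carton: Bystander: white folding carton with a green end, 60 x 120 x 35 mm high; origin under its centre. To be left alone
- star_knob: Bystander: black round machine knob, 50 mm across, 40 mm high; origin under its centre. To be left alone
Mind the look-alikes: they are no part of the job. Of the things that look like the scraper, the smaller one is meant. Of the things that look like the loupe, the smaller one is meant.

How it is judged:
By the outcome, as a careful person would: the job done as asked, in the order asked, and still so for the second after the job is handed in, while the arm keeps its last pose, push and grip.
It also fails if it takes over 72 s, if anything falls off the work surface, if the arm or the gripper's body presses on something with over 40 N, if the wrist force passes 120 N, or if a joint passes its speed limit or range.

## Working session

There is one attempt and no reset: what is moved stays moved. The work goes in short steps, Python scripts to look and compute and a shell command to move; the robot and the scene stay as the last step left them, time stands still between calls to the robot, and variables do not carry over. Pictures are saved under pics/ and viewed, at most 10 in all, crops included, and the job is handed in when it is done.

```bash
mkdir -p pics
cat > h.py <<'E'
import numpy as np, cv2, json
from station import read_state, camera
def snap(n,f):
    c=camera(n); cv2.imwrite(f'pics/{f}.png',c['image'][:,:,::-1]); np.savez(f'pics/{f}.npz',K=c['K'],T=c['cam_to_world'],im=c['image']); return c
def load(f): 
    d=np.load(f'pics/{f}.npz'); return dict(image=d['im'],K=d['K'],cam_to_world=d['T'])
def ray(c,u,v):
    d=c['cam_to_world'][:3,:3]@np.linalg.inv(c['K'])@[u,v,1]; return c['cam_to_world'][:3,3],d/np.linalg.norm(d)
def plane(c,u,v,z):
    o,d=ray(c,u,v); return o+d*(z-o[2])/d[2]
def tri(*obs):
    A=np.zeros((3,3));b=np.zeros(3)
    for c,u,v in obs:
        o,d=ray(c,u,v);P=np.eye(3)-np.outer(d,d);A+=P;b+=P@o
    x=np.linalg.solve(A,b); return x,[np.linalg.norm((np.eye(3)-np.outer(ray(*q)[1],ray(*q)[1]))@(x-ray(*q)[0])) for q in obs]
def proj(c,p):
    q=np.linalg.inv(c['cam_to_world'])@np.append(p,1); q=c['K']@q[:3]; return q[:2]/q[2]
E
python3 - <<'E'
from h import *
for n in ['scene','top','wrist']:
    c=snap(n,n+'0'); print(n,c['K'].round(1).tolist(),c['cam_to_world'].round(3).tolist())
print(read_state())
from station import grip_depth; print(grip_depth)
E
```

```text
scene [[573.7, 0.0, 315.0], [0.0, 573.7, 236.6], [0.0, 0.0, 1.0]] [[-0.85, 0.434, -0.3, 1.0], [0.527, 0.701, -0.479, 0.687], [0.002, -0.565, -0.825, 1.217], [0.0, 0.0, 0.0, 1.0]]
top [[527.1, 0.0, 320.0], [0.0, 527.1, 230.2], [0.0, 0.0, 1.0]] [[0.002, -0.997, 0.078, 0.457], [-1.0, -0.003, -0.004, 0.021], [0.004, -0.078, -0.997, 1.662], [0.0, 0.0, 0.0, 1.0]]
wrist [[384.6, 0.0, 324.7], [0.0, 384.6, 247.1], [0.0, 0.0, 1.0]] [[0.419, 0.874, 0.246, 0.179], [0.908, -0.403, -0.116, 0.55], [-0.002, 0.272, -0.962, 0.373], [0.0, 0.0, 0.0, 1.0]]
{'clock': 0.15, 'joints': array([ 9.87489873e-01,  2.07304078e-01,  1.54264144e+00, -2.17506731e-05,
        1.39352234e+00, -1.50514356e-01]), 'qd': array([-0.00045276, -0.00294096, -0.00322019, -0.00057814,  0.00112942,
        0.00150684]), 'joint_torque': array([-4.13115577e-04, -3.83515799e+01, -2.92038095e+01, -2.39658284e-04,
        6.59880694e-03, -1.52132327e-05]), 'tcp_pos': array([0.24084703, 0.52146372, 0.23033977]), 'eef_rot': array([-3.26357514e-04,  2.14709149e-01,  9.76677583e-01, -8.79032947e-04]), 'force': array([-0.44739928,  0.47255177,  0.60599192]), 'ft_torque': array([-0.03302069,  0.02274879,  0.01904525]), 'gripper_force': 0.0, 'width': 0.08531961781522802}
0.0187
```

View pics/top0.png

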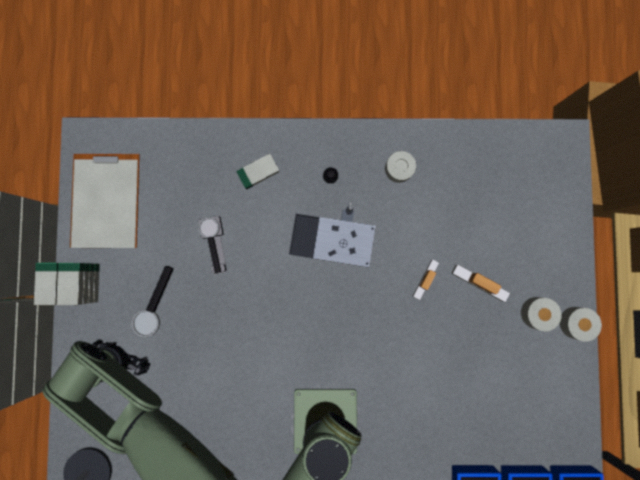

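View pics/scene0.png

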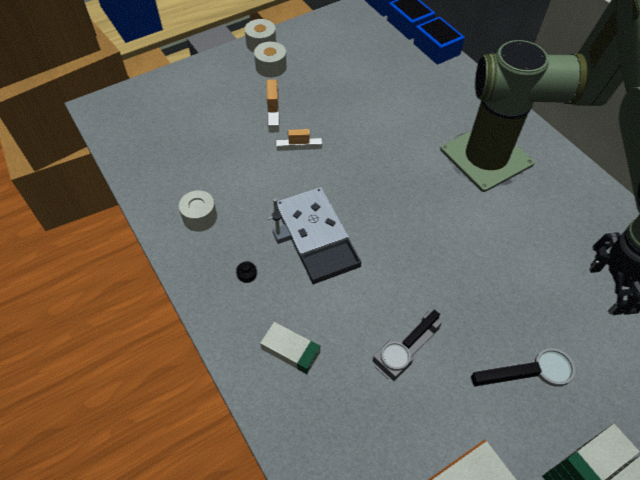

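The two scraper-like blocks are at top px (427,280) and (481,283). The first is shorter and matches "smaller". The two loupe-like tools are at (212,245), on the grey rest, and (153,300), lying on the bench and longer. The one on the rest fits. I'll confirm both in one crop and measure sizes.

Run:
```python
from h import *
t=load('top0'); s=load('scene0')
im=t['image'][:,:,::-1]
a=cv2.resize(im[210:340,130:230],None,fx=4,fy=4,interpolation=cv2.INTER_CUBIC)
b=cv2.resize(im[240:320,400:520],None,fx=3.3,fy=3.3,interpolation=cv2.INTER_CUBIC)
o=np.zeros((520,800,3),np.uint8);o[:,:400]=a;o[:b.shape[0],400:400+b.shape[1]]=b
cv2.imwrite('pics/crop.png',o)
for n,c,z in (('top',t,.05),('scene',s,.05)):
    hsv=cv2.cvtColor(c['image'],cv2.COLOR_RGB2HSV)
    m=cv2.inRange(hsv,(8,120,140),(22,255,255))
    k,l,st,ce=cv2.connectedComponentsWithStats(m)
    for i in range(1,k):
        p=plane(c,*ce[i],.05)
        if st[i,4]>40 and 0.2<p[0]<.8 and abs(p[1])<.5:
            print(n,'wood',ce[i].round(1),st[i],p.round(3))
# rough points
for nm,u,v,z in [('cross',343.5,243,.03),('post',349.5,209,.1),('lens',210,228,.045),('handleend',221,270,.05),('knob',330,175,.04),('roll',401,160,.06),('carton',258,171,.035),('p1',321,217,.03),('p2',375,227,.03),('p3',369,266,.03),('p4',316,259,.03)]:
    print(nm,plane(t,u,v,z).round(3))
```

```text
top wood [428.  279.5] [422 271  13  18 114] [ 0.434 -0.315  0.05 ]
top wood [486.2 283.2] [474 274  26  19 244] [ 0.423 -0.492  0.05 ]
scene wood [298.6 131.9] [288 129  21   6 104] [ 0.427 -0.32   0.05 ]
cross [ 0.546 -0.058  0.03 ]
post [ 0.644 -0.073  0.1  ]
lens [0.59  0.353 0.045]
handleend [0.462 0.316 0.05 ]
knob [ 0.757 -0.016  0.04 ]
roll [ 0.801 -0.234  0.06 ]
carton [0.77  0.209 0.035]
p1 [0.627 0.012 0.03 ]
p2 [ 0.596 -0.156  0.03 ]
p3 [ 0.475 -0.137  0.03 ]
p4 [0.496 0.027 0.03 ]
```

View pics/crop.png

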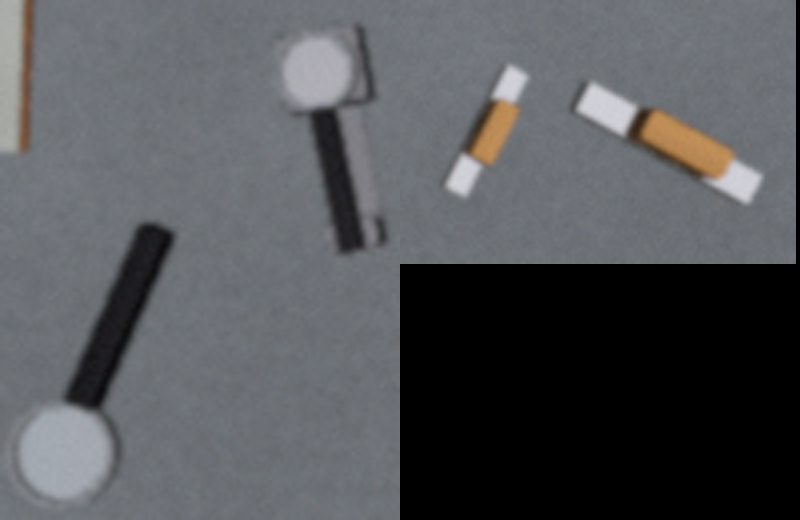

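The crop confirms it. The scraper at top (428,280) is clearly shorter than the one at (486,283), and the loupe at (212,245) sits on the rest and is smaller than the one on the bench. Next I move over the fixture for wrist views from two places.

```bash
R="stop"; python3 -m crank '.085 -.428 -.353 0 0;.085 -.428 -.353 0 0;.085 -.428 -.353 0 0;.085 -.428 -.353 0 0;.085 -.428 -.353 0 0;.085 -.428 -.353 0 0;.085 -.428 -.353 0 0;.085 -.428 -.353 0 0;.085 -.428 -.353 0 0;.085 -.428 -.353 0 0;.085 -.428 -.353 0 0;.085 -.428 -.353 0 0' && python3 -c "
from h import *
snap('wrist','w1')" && python3 -m crank '.085 -.049 -.153 0 0;.085 -.049 -.153 0 0;.085 -.049 -.153 0 0;.085 -.049 -.153 0 0' && python3 -c "
from h import *
snap('wrist','w2')
print(read_state()['joints'])
a=cv2.imread('pics/w1.png');b=cv2.imread('pics/w2.png')
cv2.imwrite('pics/w12.png',np.hstack([a,b])[:, :] if 0 else cv2.resize(np.vstack([a[:, :],b]),None,fx=.62,fy=.62))"
```

```text
clock: 1.65
tcp_pos: [0.481, 0.0233, 0.231]
eef_rot: [-0.0, 0.214, 0.977, 0.0]
force: [0.2, 0.7, 0.1]
width: 0.0853
gripper_force: 0.0
clock: 2.2
tcp_pos: [0.4618, -0.1384, 0.2314]
eef_rot: [0.0, 0.216, 0.976, -0.0]
force: [-0.3, 0.2, 0.2]
width: 0.0849
gripper_force: 0.0
[-4.68828331e-01  5.75338335e-03  1.76269314e+00  5.04211261e-04
  1.37330855e+00 -1.60630852e+00]
```

View pics/w1.png

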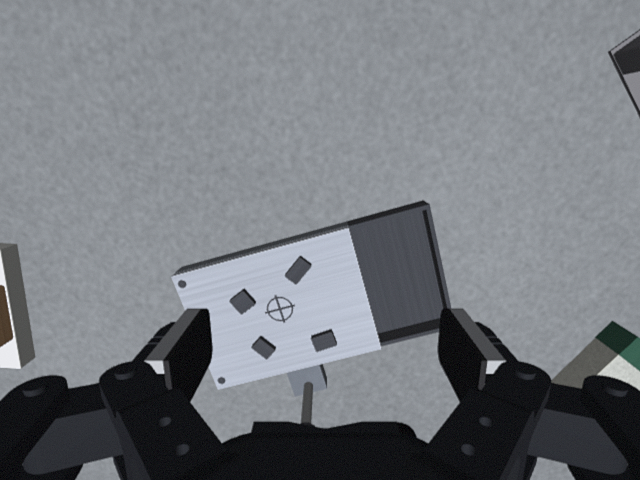

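View pics/w2.png

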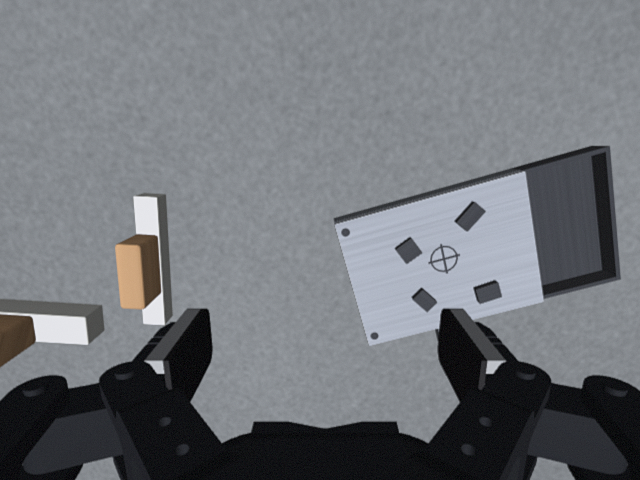

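w1 shows the cross at (280,309), screws at (182,284) and (222,380), four chips around the cross, and the post behind the gripper. w2 shows the cross at (444,258), screws at (346,232) and (375,336), and the scraper's wood top around (132,273) with blade ends near (148,195) and (155,323).

Run:
```python
from h import *
a=load('w1');b=load('w2');t=load('top0');s=load('scene0')
# refine dark features by local threshold centroid
def dark(c,u,v,r,th):
    g=cv2.cvtColor(c['image'],cv2.COLOR_RGB2GRAY)[v-r:v+r+1,u-r:u+r+1]; ys,xs=np.nonzero(g<th); return u-r+xs.mean(),v-r+ys.mean()
for n,p,q,r in [('s1',(182,284),(346,232),6),('s2',(222,380),(375,336),6),('cross',(280,309),(444,259),18)]:
    u=dark(a,*p,r,120);w=dark(b,*q,r,120);x,e=tri((a,*u),(b,*w));print(n,np.round(u,1),np.round(w,1),x.round(4),np.round(e,4), plane(a,*u,.03).round(4),plane(b,*w,.03).round(4))
# plate contour: bright bluish plate
for c,nm in((a,'w1'),(b,'w2')):
    hsv=cv2.cvtColor(c['image'],cv2.COLOR_RGB2HSV); 
    m=cv2.inRange(hsv,(100,15,165),(130,80,255)); m=cv2.morphologyEx(m,cv2.MORPH_CLOSE,np.ones((25,25)))
    k,l,st,ce=cv2.connectedComponentsWithStats(m);i=1+np.argmax(st[1:,4]);cn=max(cv2.findContours((l==i).astype(np.uint8),0,1)[0],key=cv2.contourArea)
    P=np.array([plane(c,*p[0],.03)[:2] for p in cn],np.float32)
    r=cv2.minAreaRect(P);print(nm,'plate',r,cv2.boxPoints(r).round(4).tolist())
    # chips
    g=cv2.cvtColor(c['image'],cv2.COLOR_RGB2GRAY);mm=((l==i)&(g<110)).astype(np.uint8)
    k,l2,st,ce=cv2.connectedComponentsWithStats(mm)
    for j in range(1,k):
        if st[j,4]>100: print('  dark',ce[j].round(0),st[j,4],plane(c,*ce[j],.036).round(4))
# scraper in w2
im=b['image'];hsv=cv2.cvtColor(im,cv2.COLOR_RGB2HSV)
w=cv2.inRange(hsv,(0,0,200),(180,60,255));w[:, 175:]=0;w[:,:112]=0;w[340:]=0
P=[plane(b,x,y,.022)[:2] for y,x in zip(*np.nonzero(w))];r=cv2.minAreaRect(np.array(P,np.float32));print('blade top',r,cv2.boxPoints(r).round(4).tolist())
o=cv2.inRange(hsv,(5,60,190),(25,255,255));o[:,:100]=0;o[:,175:]=0
P=[plane(b,x,y,.062)[:2] for y,x in zip(*np.nonzero(o))];r=cv2.minAreaRect(np.array(P,np.float32));print('wood top',r,cv2.boxPoints(r).round(4).tolist())
print(np.nonzero(o)[1].min(),np.nonzero(o)[1].max())
# wood height across views: top cam wood centroid vs w2
ys,xs=np.nonzero(o);print('tri wood',tri((b,xs.mean(),ys.mean()),(t,428,279.5)))
```

```text
s1 [181.7 283.6] [345.2 232. ] [ 0.483  -0.1283  0.0306] [0.0001 0.0001] [ 0.4832 -0.1286  0.03  ] [ 0.4831 -0.1283  0.03  ]
s2 [221.  380.1] [374.  335.5] [ 0.5915 -0.1454  0.0307] [0.0001 0.0001] [ 0.592  -0.1458  0.03  ] [ 0.5918 -0.1454  0.03  ]
cross [279.5 308.4] [443.6 258.4] [ 0.5449 -0.0551  0.0307] [0. 0.] [ 0.5452 -0.0553  0.03  ] [ 0.5452 -0.0549  0.03  ]
w1 plate ((0.5475872755050659, -0.06150239706039429), (0.1920298933982849, 0.14930859208106995), 86.62484741210938) [[0.4674000144004822, -0.15299999713897705], [0.6165000200271606, -0.16169999539852142], [0.6277999877929688, 0.029999999329447746], [0.47870001196861267, 0.03869999945163727]]
  dark [298. 270.] 386 [ 0.5149 -0.0205  0.036 ]
  dark [243. 301.] 370 [ 0.5215 -0.0819  0.036 ]
  dark [279. 308.] 120 [ 0.5427 -0.0535  0.036 ]
  dark [324. 340.] 383 [ 0.5911 -0.0291  0.036 ]
  dark [263. 347.] 307 [ 0.5732 -0.0863  0.036 ]
w2 plate ((0.5496829152107239, -0.05852703005075455), (0.1742592453956604, 0.12946179509162903), 81.08509826660156) [[0.4722000062465668, -0.13459999859333038], [0.6000999808311462, -0.1545999
[... 364 characters left out ...]
285209656, -0.31264790892601013), (0.02122623287141323, 0.1292347013950348), 61.81025695800781) [[0.3720000088214874, -0.2915000021457672], [0.48590001463890076, -0.35249999165534973], [0.4959999918937683, -0.33379998803138733], [0.382099986076355, -0.2727999985218048]]
wood top ((0.4334166347980499, -0.3119344115257263), (0.019989777356386185, 0.05727986618876457), 61.837013244628906) [[0.4034000039100647, -0.30720001459121704], [0.453900009393692, -0.3343000113964081], [0.4634000062942505, -0.3165999948978424], [0.41290000081062317, -0.2896000146865845]]
115 143
tri wood (array([ 0.43353452, -0.31282855,  0.05967894]), [np.float64(0.0007459295851899887), np.float64(0.0007459295851898957)])
```

Heights and sizes agree (plate 30.6 mm, blade 129×21, wood top 60 mm). Scraper centre is (0.4337, -0.3123), fixture yaw is -8.95° and the cross is at (0.545, -0.055). Next I work out the deltas to the scraper.

```bash
cat >> h.py <<'E'
from scipy.spatial.transform import Rotation as R
def delta(p,ydeg):
    s=read_state();q=s['eef_rot'];M=R.from_quat([q[1],q[2],q[3],q[0]]).as_matrix()
    cur=np.degrees(np.arctan2(M[1,1],M[0,1])); 
    print('tcp',s['tcp_pos'].round(4),'yang',round(cur,2),'clk',round(s['clock'],2),'-> d',(M.T@(np.array(p)-s['tcp_pos'])).round(4),'turn',round(-np.radians((ydeg-cur+90)%180-90),3))
E
python3 - <<'E'
from h import *
delta([.4337,-.3123,.15],61.82)
delta([.4337,-.3123,.027],61.82)
b=load('w2')
for p in [(102,307),(90,345)]: print(plane(b,*p,.022 if p[0]>100 else 0))
E
```

```text
tcp [ 0.4618 -0.1371  0.2313] yang 65.17 clk 2.25 -> d [-0.048  -0.1708  0.0812] turn 0.058
tcp [ 0.4618 -0.1371  0.2313] yang 65.17 clk 2.25 -> d [-0.0481 -0.1709  0.2042] turn 0.058
[ 0.45325376 -0.37976867  0.022     ]
[ 0.48896705 -0.43389098  0.        ]
```

```bash
python3 -m crank '.055 -.048 -.171 .08 .058;.055 -.048 -.171 .08 .058;.055 -.048 -.171 .08 .058;.055 -.048 -.171 .08 .058;.055 -.048 -.171 .08 .058;.055 -.048 -.171 .13 .058;.055 -.048 -.171 .18 .058;.055 -.048 -.171 .204 .058;.055 -.048 -.171 .204 .058;.055 -.048 -.171 .204 .058' && python3 -c "
from h import *
delta([.4337,-.3123,.027],61.82)"
```

```text
clock: 3.5
tcp_pos: [0.4356, -0.3126, 0.0292]
eef_rot: [0.001, 0.242, 0.97, -0.001]
force: [-0.3, -0.5, 0.4]
width: 0.0548
gripper_force: 0.0
tcp [ 0.4356 -0.3126  0.0292] yang 61.99 clk 3.5 -> d [ 0.0018 -0.0006  0.0022] turn 0.003
```

```bash
python3 -m crank '.055 0 0 0 0;.01 0 0 0 0;.01 0 0 0 0;.01 0 0 0 0;.01 0 0 0 0;.01 0 0 0 0' 70 && python3 -m crank '.01 0 0 -.06 0;.01 0 0 -.1 0;.01 0 0 -.1 0;.01 0 0 -.1 0' && python3 -c "
from h import *
print(read_state()['tcp_pos'])
ex=np.array([.988,-.1556]);ey=np.array([.1556,.988]);o=np.array([.5453,-.055])+5*ex/1e3+35*ey/1e3;print(o)
for y in (-.103,.075): print(y); delta([*(o+y*ey),.06],81.05)
"
```

```text
clock: 4.25
tcp_pos: [0.4343, -0.3133, 0.0282]
eef_rot: [0.001, 0.243, 0.97, -0.0]
force: [-1.2, 1.5, 7.0]
width: 0.0212
gripper_force: 69.4
clock: 4.75
tcp_pos: [0.4326, -0.3117, 0.1255]
eef_rot: [-0.002, 0.243, 0.97, 0.001]
force: [1.0, -0.2, -3.4]
width: 0.021
gripper_force: 69.6
[ 0.43261351 -0.31172743  0.12554146]
[ 0.555686 -0.021198]
-0.103
tcp [ 0.4326 -0.3117  0.1255] yang 61.87 clk 4.75 -> d [-0.0056  0.2169  0.0657] turn -0.335
0.075
tcp [ 0.4326 -0.3117  0.1255] yang 61.87 clk 4.75 -> d [0.0528 0.385  0.0661] turn -0.335
```

```bash
python3 -m crank '.01 -.007 .214 0 -.335;.01 -.007 .214 0 -.335;.01 -.007 .214 0 -.335;.01 -.007 .214 0 -.335;.01 -.007 .214 0 -.335;.01 -.007 .214 .03 -.335;.01 -.007 .214 .055 -.335;.01 -.007 .214 .055 -.335' && python3 -c "
from h import *
snap('wrist','w3')
ex=np.array([.988,-.1556]);ey=np.array([.1556,.988]);o=np.array([.5557,-.0212])
delta([*(o-.106*ey),.06],81.05)
"
```

```text
clock: 5.75
tcp_pos: [0.5366, -0.1269, 0.0681]
eef_rot: [-0.005, 0.078, 0.997, 0.001]
force: [-0.2, 0.8, -2.1]
width: 0.021
gripper_force: 69.8
tcp [ 0.5384 -0.1275  0.07  ] yang 81.0 clk 5.8 -> d [-0.0006  0.0016  0.01  ] turn -0.001
```

View pics/w3.png

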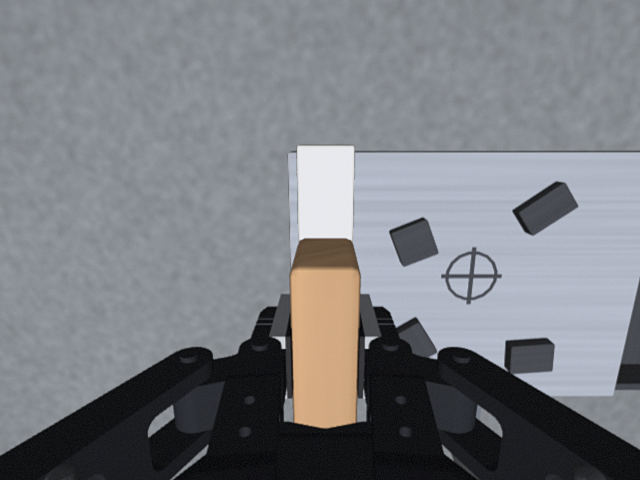

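The picture shows the scraper held square across the plate's -y end, with its blade end aligned with the plate edge at (325,148). All four chips are ahead of it. I'll lower it next.

```bash
python3 -m crank '.01 0 0 .005 0;.01 0 0 .0098 0;.01 0 0 .0098 0;.01 0 0 .0098 0'; python3 -c "
from h import *
delta([.5392,-.1259,.0595],81.05)"
```

```text
clock: 6.3
tcp_pos: [0.5411, -0.1274, 0.0629]
eef_rot: [0.0, 0.078, 0.997, -0.0]
force: [-0.0, 0.2, -1.8]
width: 0.0211
gripper_force: 69.8
tcp [ 0.5411 -0.1274  0.0629] yang 81.08 clk 6.3 -> d [0.0021 0.0012 0.0034] turn 0.001
```

```bash
python3 -m crank '.01 .001 0 .003 0;.01 .001 0 .003 0;.01 .001 0 .003 0'
```

```text
clock: 6.68
tcp_pos: [0.5398, -0.1272, 0.0595]
eef_rot: [-0.0, 0.078, 0.997, 0.0]
force: [-0.7, 0.0, -2.4]
width: 0.021
gripper_force: 69.8
```

```bash
python3 -m crank '.01 0 .015 0 0;.01 0 .03 0 0;.01 0 .045 0 0;.01 0 .06 0 0;.01 0 .075 0 0;.01 0 .09 0 0;.01 0 .105 0 0;.01 0 .12 0 0;.01 0 .135 0 0;.01 0 .15 0 0;.01 0 .165 0 0;.01 0 .177 0 0;.01 0 .185 0 0;.01 0 .185 0 0' && python3 -c "
from h import *
snap('wrist','w4')"  && python3 -m crank '.01 0 .18 -.04 0;.01 0 .15 -.08 0;.01 0 .1 -.09 0;.01 0 .04 -.09 0;.01 0 .0 -.09 0;.01 0 0 -.09 0'&& python3 -c "
from h import *
snap('wrist','w5')
a=cv2.imread('pics/w4.png');b=cv2.imread('pics/w5.png');cv2.imwrite('pics/w45.png',cv2.resize(np.hstack([a,b]),(800,300)))
delta([.4337,-.3123,.028],61.8)"
```

```text
clock: 8.43
tcp_pos: [0.5686, 0.0561, 0.0594]
eef_rot: [-0.0, 0.077, 0.997, -0.0]
force: [-0.0, 0.6, -2.0]
width: 0.021
gripper_force: 69.9
clock: 9.22
tcp_pos: [0.5681, 0.0524, 0.1495]
eef_rot: [-0.0, 0.08, 0.997, -0.0]
force: [0.4, 0.6, -2.5]
width: 0.0214
gripper_force: 70.5
tcp [0.5684 0.054  0.1495] yang 80.88 clk 9.28 -> d [ 0.0749 -0.3831  0.1214] turn 0.333
```

View pics/w45.png

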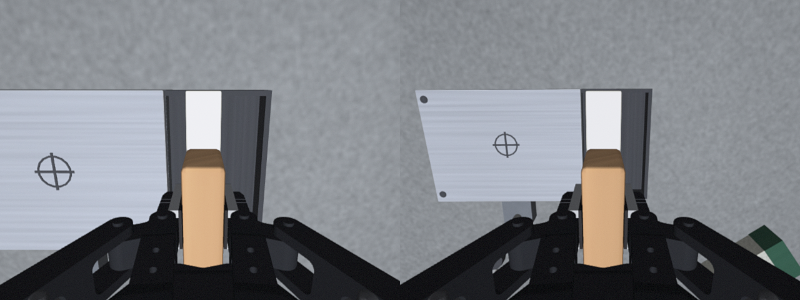

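w4/w5: the plate is bare and only the cross remains, at (55,171) and (506,145) in the montage. The trough interior is partly hidden, so I'll check it after setting the scraper down at its old place.

```bash
python3 -m crank '.01 .075 -.383 0 .333;.01 .075 -.383 0 .333;.01 .075 -.383 0 .333;.01 .075 -.383 0 .333;.01 .075 -.383 0 .333;.01 .075 -.383 0 .333;.01 .075 -.383 0 .333;.01 .075 -.383 .05 .333;.01 .075 -.383 .1 .333;.01 .075 -.383 .11 .333;.01 .075 -.383 .11 .333;.01 .075 -.383 .11 .333' && python3 -c "
from h import *
snap('scene','s1')
delta([.4337,-.3123,.028],61.8)"
```

```text
clock: 10.78
tcp_pos: [0.4371, -0.3124, 0.0419]
eef_rot: [0.002, 0.242, 0.97, -0.001]
force: [0.2, -0.2, -3.1]
width: 0.021
gripper_force: 70.5
tcp [ 0.437  -0.3125  0.042 ] yang 62.03 clk 10.82 -> d [ 0.0031 -0.0013  0.014 ] turn 0.004
```

```bash
python3 -m crank '.01 0 0 .006 0;.01 0 0 .011 0;.01 0 0 .0135 0;.01 0 0 .0135 0;.01 0 0 .0135 0'
python3 - <<'E'
from h import *
c=load('s1');im=c['image'][180:300,260:380,::-1];cv2.imwrite('pics/s1c.png',cv2.resize(im,None,fx=4,fy=4,interpolation=cv2.INTER_CUBIC))
E
```

```text
clock: 11.45
tcp_pos: [0.4354, -0.3114, 0.0282]
eef_rot: [0.0, 0.242, 0.97, -0.0]
force: [-3.5, 4.9, 12.9]
width: 0.0212
gripper_force: 72.7
```

View pics/s1c.png

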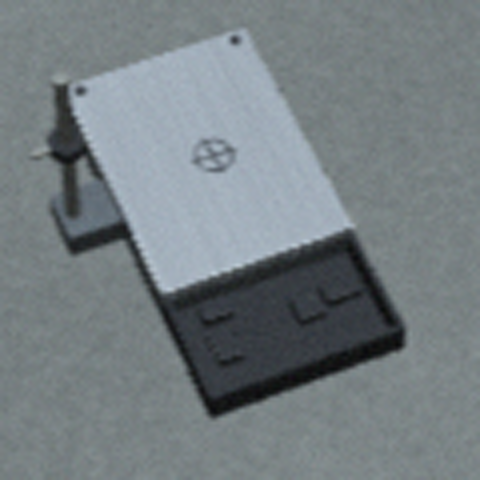

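The crop shows all four chips lying in the trough: crop (217,315), (230,352), (308,305) and (343,292). The collar is at (66,147) in the crop. Now I release the scraper and retreat.

```bash
python3 -m crank '.05 0 0 -.001 0;.05 0 0 -.001 0;.05 0 0 -.001 0;.05 0 0 -.001 0' && python3 -m crank '.05 0 0 -.06 0;.05 0 0 -.12 0;.05 0 0 -.18 0;.05 0 0 -.2 0;.05 0 0 -.2 0' && python3 -c "
from h import *
snap('wrist','w6')
delta([.66,-.18,.23],88)
delta([.66,-.18,.12],88)"
```

```text
clock: 11.95
tcp_pos: [0.435, -0.3111, 0.0267]
eef_rot: [-0.0, 0.242, 0.97, 0.0]
force: [-0.1, 0.4, 0.9]
width: 0.0499
gripper_force: 0.0
clock: 12.58
tcp_pos: [0.4361, -0.3122, 0.2293]
eef_rot: [0.002, 0.242, 0.97, -0.001]
force: [-0.5, -0.2, -0.7]
width: 0.0497
gripper_force: 0.0
tcp [ 0.4351 -0.3112  0.227 ] yang 61.99 clk 12.62 -> d [-0.137   0.2215 -0.0029] turn -0.454
tcp [ 0.4351 -0.3112  0.227 ] yang 61.99 clk 12.62 -> d [-0.1369  0.2215  0.1071] turn -0.454
```

```bash
python3 -m crank '.03 -.137 .22 0 -.454;.03 -.137 .22 0 -.454;.03 -.137 .22 0 -.454;.03 -.137 .22 0 -.454;.03 -.137 .22 0 -.454;.03 -.137 .22 .05 -.454;.03 -.137 .22 .1 -.454;.03 -.137 .22 .107 -.454;.03 -.137 .22 .107 -.454' && python3 -c "
from h import *
snap('wrist','w7')
delta([.66,-.18,.23],88)
delta([.66,.045,.23],75)
delta([.66,.045,.12],75)"
```

```text
clock: 13.75
tcp_pos: [0.6585, -0.1816, 0.1194]
eef_rot: [-0.001, 0.018, 1.0, 0.0]
force: [-1.2, -0.8, 0.4]
width: 0.03
gripper_force: 0.0
tcp [ 0.66   -0.1821  0.1215] yang 87.97 clk 13.8 -> d [-0.0002  0.002  -0.1085] turn -0.001
tcp [ 0.66   -0.1821  0.1215] yang 87.97 clk 13.8 -> d [ 0.0078  0.2269 -0.1088] turn 0.226
tcp [ 0.66   -0.1821  0.1215] yang 87.97 clk 13.8 -> d [0.008  0.227  0.0012] turn 0.226
```

View pics/w7.png

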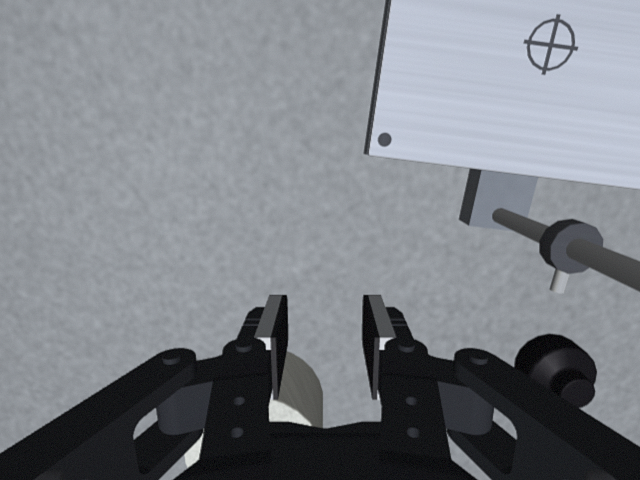

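w7 shows the post leaving its block at (497,215), with the dark collar spanning u 540–603, v 220–273 (middle about (571,246)) and its pin at (559,281). I take the second view from the left.

```bash
python3 -m crank '.03 .004 0 -.06 .1;.03 .008 .03 -.11 .226;.03 .008 .227 -.11 .226;.03 .008 .227 -.11 .226;.03 .008 .227 -.11 .226;.03 .008 .227 -.11 .226;.03 .008 .227 -.06 .226;.03 .008 .227 0 .226;.03 .008 .227 0 .226'
python3 - <<'E'
from h import *
snap('wrist','w8')
c=load('w7');a=c['image'][200:300,500:640,::-1]
b=load('w8')['image'][:,:,::-1]
o=np.zeros((600,800,3),np.uint8);o[:400,:560]=cv2.resize(a,(560,400),interpolation=cv2.INTER_CUBIC)
o[:,400:]=np.where(1,o[:,400:],0)
d=cv2.resize(b[120:345,0:320],(320,225)); o[375:600,480:800]=d
cv2.imwrite('pics/w78.png',o)
E
```

```text
clock: 14.92
tcp_pos: [0.6554, 0.045, 0.1157]
eef_rot: [-0.005, 0.131, 0.991, -0.001]
force: [-1.4, -0.9, 0.1]
width: 0.0299
gripper_force: 0.0
```

View pics/w78.png

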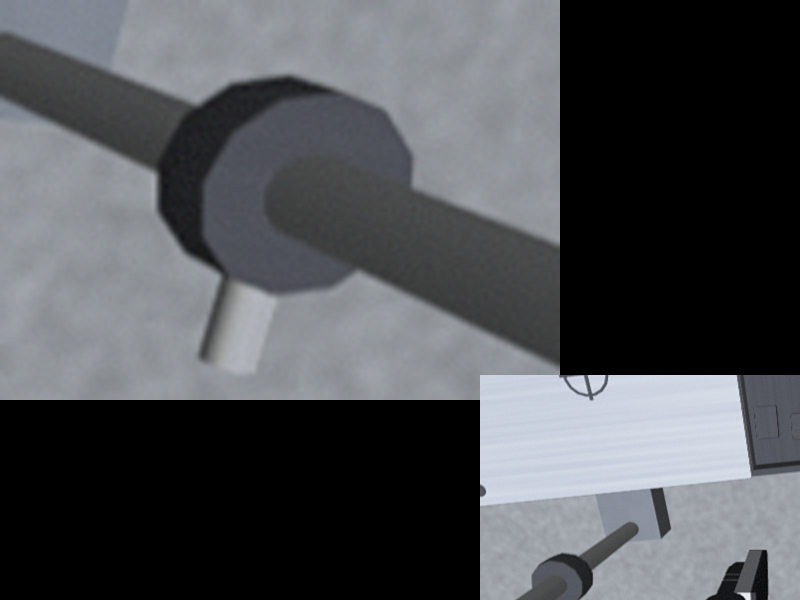

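The enlarged w7 crop has the collar's top face centred at about (576.8,248.3) and its bottom face at about (564.3,243.3). In w8 the collar is near (75,325). Now the heights, computed numerically.

Run:
```python
from h import *
a=load('w7');b=load('w8')
o=np.array([.5557,-.0212]);ex=np.array([.988,-.1556]);ey=np.array([.1556,.988]);P=o+.092*ex-.035*ey;print('post',P)
def onaxis(c,u,v):
    q,d=ray(c,u,v);t=np.dot(P-q[:2],d[:2])/np.dot(d[:2],d[:2]);x=q+t*d;return x.round(4),'miss',np.linalg.norm(x[:2]-P).round(4)
print('mid',onaxis(a,570.6,245.8));print('topc',onaxis(a,576.8,248.3));print('botc',onaxis(a,564.3,243.3))
print('w7 face',a['image'][258:263,558:563].mean((0,1)),'side',a['image'][240:250,541:546].mean((0,1)),'post',a['image'][255:258,610:615].mean((0,1)))
hs=[]
for c,(u0,u1,v0,v1) in ((a,(520,620,205,290)),(b,(30,130,285,370))):
    im=c['image'].astype(int);m=((im[...,2]-im[...,0]>6)&(im.mean(2)<105)&(im.mean(2)>55)).astype(np.uint8)
    M=np.zeros_like(m);M[v0:v1,u0:u1]=m[v0:v1,u0:u1];M=cv2.morphologyEx(M,cv2.MORPH_OPEN,np.ones((2,2)))
    k,l,st,ce=cv2.connectedComponentsWithStats(M)
    i=1+np.argmax(st[1:,4]);pts=np.argwhere(l==i)[:,::-1]
    h=cv2.convexHull(pts.astype(np.int32));e=cv2.fitEllipse(h);print(st[i],e);hs.append((c,*e[0]));print(onaxis(c,*e[0]))
print(tri(*hs))
```

```text
post [ 0.64115   -0.0700952]
mid (array([ 0.6411, -0.0701,  0.0937]), 'miss', np.float64(0.0001))
topc (array([ 0.641 , -0.07  ,  0.0981]), 'miss', np.float64(0.0001))
botc (array([ 0.6412, -0.0701,  0.089 ]), 'miss', np.float64(0.0))
w7 face [78.88 81.68 89.16] side [29.74 30.5  32.62] post [73.2        73.73333333 74.06666667]
[ 552  224   52   50 1302] ((577.1237182617188, 248.6999053955078), (46.191036224365234, 55.8140983581543), 52.64086151123047)
(array([ 0.6411, -0.0701,  0.0984]), 'miss', np.float64(0.0))
[  53  307   50   45 1141] ((78.00910186767578, 329.1720886230469), (42.64258575439453, 52.59865188598633), 117.71455383300781)
(array([ 0.6416, -0.0699,  0.0983]), 'miss', np.float64(0.0005))
(array([ 0.64138579, -0.06991972,  0.09826449]), [np.float64(0.0002056064821202742), np.float64(0.0002056064821203769)])
```

Collar middle is at z ≈ 0.093, agreeing from two views (0.2 mm miss on the post axis). Next, over to the loupe.

```bash
python3 -c "
from h import *
delta([.49,.27,.23],90)
delta([.47,.37,.23],105)"
```

```text
tcp [0.6584 0.0449 0.1196] yang 75.0 clk 14.97 -> d [ 0.2212  0.1737 -0.11  ] turn -0.262
tcp [0.6584 0.0449 0.1196] yang 75.0 clk 14.97 -> d [ 0.2664  0.2651 -0.1099] turn -0.524
```

```bash
python3 -m crank '.05 0 0 -.06 0;.05 .22 .174 -.11 -.262;.05 .22 .174 -.11 -.262;.05 .22 .174 -.11 -.262;.05 .22 .174 -.11 -.262;.05 .22 .174 -.11 -.262;.05 .22 .174 -.11 -.262;.05 .22 .174 -.11 -.262;.05 .22 .174 -.11 -.262' && python3 -c "
from h import *
snap('wrist','w9')" && python3 -m crank '.05 .02 .1 0 -.26;.05 .02 .1 0 -.26;.05 .02 .1 0 -.26;.05 .02 .1 0 -.26;.05 .02 .1 0 -.26'
python3 - <<'E'
from h import *
snap('wrist','w10')
t=load('top0')
for f in('w9','w10'):
    c=load(f);print(f,'predicted lens px',proj(c,[.59,.353,.045]).round(0),'hend',proj(c,[.462,.316,.05]).round(0))
    im=c['image'].astype(int);g=im.mean(2)
    m=(g<45).astype(np.uint8);k,l,st,ce=cv2.connectedComponentsWithStats(m)
    for i in range(1,k):
        if st[i,4]>300:
            ys,xs=np.nonzero(l==i);r=cv2.minAreaRect(np.c_[xs,ys].astype(np.float32));print(' dark',st[i],np.round(r[0],1),np.round(r[1],1),round(r[2],1))
    u,v=proj(c,[.59,.353,.045]).astype(int)
    for d in (0,20,35,50,65): print('  col',d,im[np.clip(v-d,0,479),np.clip(u,0,639)])
E
```

```text
clock: 16.1
tcp_pos: [0.4929, 0.2697, 0.231]
eef_rot: [0.001, 0.0, 1.0, 0.0]
force: [-0.4, -0.0, -0.8]
width: 0.05
gripper_force: 0.0
clock: 16.77
tcp_pos: [0.472, 0.3693, 0.2298]
eef_rot: [-0.0, -0.129, 0.992, -0.0]
force: [0.4, -0.1, -0.1]
width: 0.0501
gripper_force: 0.0
w9 predicted lens px [414. 321.] hend [381. 184.]
 dark [ 541   21   99  174 6452] [604.4 110. ] [ 40.9 189.1] 29.2
 dark [ 384  171   45  128 1458] [406.5 234.2] [127.5  23.5] 79.8
 dark [  80  218   89  135 1355] [149.  268.5] [151.4  71.6] 59.9
 dark [    0   298   640   182 52677] [319.5 388.5] [181. 639.] 90.0
 dark [ 81 333  70  18 625] [116.1 341.3] [69.6  9.6] 7.6
  col 0 [84 84 88]
  col 20 [220 234 238]
  col 35 [37 34 39]
  col 50 [44 43 47]
  col 65 [42 42 48]
w10 predicted lens px [277. 335.] hend [268. 195.]
 dark [ 432  107  140  146 5715] [500.6 176.6] [ 34.8 177.6] 41.8
 dark [   0  160   58  146 2151] [ 34.  229.7] [145.7  55.2] 84.2
 dark [ 273  186   23  127 1142] [284.1 249. ] [ 21.3 126.2] 0.5
 dark [    0   297   640   183 52448] [319.5 388. ] [182. 639.] 90.0
  col 0 [211 221 228]
  col 20 [192 201 209]
  col 35 [42 40 45]
  col 50 [40 40 43]
  col 65 [47 45 50]
```

```bash
python3 -m crank '.05 .06 -.02 0 0;.05 .06 -.02 0 0;.05 .06 -.02 0 0;.05 .06 -.02 0 0' && python3 -c "
from h import *
snap('wrist','w11')" && python3 -m crank '.05 0 -.1 0 0;.05 0 -.1 0 0;.05 0 -.1 0 0;.05 0 -.1 0 0'
python3 - <<'E'
from h import *
snap('wrist','w12')
for f in('w11','w12'):
    c=load(f);u,v=proj(c,[.59,.353,.045]);e=proj(c,[.462,.316,.05]);print(f,'predicted lens px',(u,v),'hend',e)
    im=c['image'].astype(int);g=im.mean(2)
    roi=np.zeros_like(g,bool);roi[int(min(e[1],v))-40:int(v)+60,int(min(u,e[0]))-60:int(max(u,e[0]))+60]=1
    for nm,m in(('dark',(g<58)&roi),('bright',(g>165)&roi)):
        k,l,st,ce=cv2.connectedComponentsWithStats(m.astype(np.uint8))
        for i in range(1,k):
            if st[i,4]>150:
                ys,xs=np.nonzero(l==i);r=cv2.minAreaRect(np.c_[xs,ys].astype(np.float32));print(nm,st[i],np.round(r[0],1),np.round(r[1],1),round(r[2],1),im[l==i].mean(0).round(0))
    # profile along lens row and handle row
    print('row lens',[int(x) for x in g[int(v),int(u)-55:int(u)+56:5]])
    h=(e*.6+np.array([u,v])*.4).astype(int);print('row handle',h,[int(x) for x in g[h[1],h[0]-30:h[0]+31:2]])
E
```

```text
clock: 17.32
tcp_pos: [0.4204, 0.3365, 0.2315]
eef_rot: [0.002, -0.13, 0.992, 0.001]
force: [-0.2, 0.6, 0.4]
width: 0.05
gripper_force: 0.0
clock: 17.88
tcp_pos: [0.4452, 0.2398, 0.2305]
eef_rot: [0.001, -0.13, 0.992, 0.0]
force: [0.5, 0.5, -0.2]
width: 0.0499
gripper_force: 0.0
w11 predicted lens px (np.float64(297.6972556996982), np.float64(385.5262816046529)) hend [291.34302442 259.20181388]
dark [ 272  243   63  125 2622] [303. 305.] [124.  62.] 90.0 [40. 39. 43.]
dark [ 231  298  126  147 4812] [293.5 371. ] [146. 125.] 90.0 [20. 20. 22.]
bright [243 219  43  26 340] [264.  231.5] [42. 25.] 0.0 [163. 168. 174.]
bright [269 224  24  34 169] [276.9 237.4] [18.  36.5] 31.6 [162. 167. 173.]
bright [231 250  22  18 199] [239.5 257.5] [14.8 22.4] 66.0 [164. 169. 175.]
bright [264 266  32  38 253] [285.  279.5] [45.6 22.8] 40.4 [163. 167. 173.]
bright [254 283  35  33 339] [275.5 299.1] [27.3 34.3] 62.2 [163. 168. 173.]
bright [325 285  32  62 986] [340.5 315.5] [61. 31.] 90.0 [163. 168. 174.]
bright [260 313  27  49 510] [273.3 337.3] [23.9 48. ] 3.9 [164. 169. 174.]
bright [323 338  
[... 732 characters left out ...]
 [364.5 233. ] [24. 41.] 90.0 [163. 168. 173.]
bright [362 284  22  33 256] [372.5 299.9] [19.8 33.1] 3.4 [163. 168. 173.]
bright [428 296  27  22 232] [439.  305.7] [18.4 25.4] 59.0 [163. 168. 174.]
bright [436 297  28  52 460] [449.5 322.5] [51. 27.] 90.0 [163. 168. 174.]
bright [338 316  41  50 820] [358.  340.5] [40. 49.] 0.0 [163. 168. 174.]
bright [ 374  368   31   56 1012] [387.9 397.3] [55.  27.6] 73.3 [194. 205. 211.]
row lens [163, 166, 163, 161, 87, 123, 70, 184, 216, 215, 217, 221, 14, 64, 22, 21, 14, 21, 25, 20, 21, 24, 19]
row handle [401 311] [164, 165, 161, 161, 165, 139, 146, 157, 165, 30, 13, 17, 18, 24, 14, 68, 88, 86, 86, 82, 86, 87, 75, 19, 25, 21, 23, 37, 163, 170, 168]
```

The lens sits low in the frame, between the fingers. I move the other way for clean views.

```bash
python3 -m crank '.05 -.14 .01 0 0;.05 -.14 .01 0 0;.05 -.14 .01 0 0;.05 -.14 .01 0 0;.05 -.14 .01 0 0' && python3 -c "
from h import *
snap('wrist','w13')" && python3 -m crank '.05 0 .12 0 0;.05 0 .12 0 0;.05 0 .12 0 0;.05 0 .12 0 0'
python3 - <<'E'
from h import *
snap('wrist','w14')
for f in('w13','w14'):
    c=load(f);u,v=proj(c,[.59,.353,.045]);e=proj(c,[.462,.316,.05]);print(f,'predicted lens px',u.round(),v.round(),'hend',e.round())
    im=c['image'].astype(int);g=im.mean(2)
    roi=np.zeros_like(g,bool);roi[max(0,int(min(e[1],v))-40):int(v)+60,int(min(u,e[0]))-60:int(max(u,e[0]))+60]=1
    for nm,m in(('dark',(g<60)&roi),('bright',(g>185)&roi)):
        k,l,st,ce=cv2.connectedComponentsWithStats(m.astype(np.uint8))
        for i in range(1,k):
            if st[i,4]>150:
                ys,xs=np.nonzero(l==i);r=cv2.minAreaRect(np.c_[xs,ys].astype(np.float32));print(nm,st[i],np.round(r[0],1),np.round(r[1],1),round(r[2],1),im[l==i].mean(0).round(0))
    print('row lens',[int(x) for x in g[int(v),int(u)-55:int(u)+56:3]])
    print('col lens',[int(x) for x in g[int(v)-55:int(v)+56:3,int(u)]])
    h=(e*.6+np.array([u,v])*.4).astype(int);print('row handle',h,[int(x) for x in g[h[1],h[0]-30:h[0]+31:2]])
E
```

```text
clock: 18.55
tcp_pos: [0.5761, 0.2858, 0.2298]
eef_rot: [-0.0, -0.131, 0.991, -0.0]
force: [-0.8, -0.5, 0.8]
width: 0.0498
gripper_force: 0.0
clock: 19.1
tcp_pos: [0.5454, 0.4009, 0.2304]
eef_rot: [0.0, -0.131, 0.991, -0.0]
force: [0.4, -0.7, -0.3]
width: 0.0502
gripper_force: 0.0
w13 predicted lens px 395.0 255.0 hend [401.  94.]
dark [ 357   86   75  195 3236] [399.4 184. ] [ 70.2 198.4] 4.9 [42. 41. 45.]
dark [389 298  13  16 155] [395.  305.5] [15. 12.] 90.0 [19. 19. 21.]
bright [ 368  227   63   58 2772] [399.  255.5] [57. 62.] 90.0 [210. 218. 223.]
bright [375 255  63  37 216] [409.6 277.1] [23.1 65.7] 68.4 [183. 187. 193.]
row lens [161, 160, 165, 163, 166, 165, 124, 45, 169, 66, 191, 181, 222, 222, 222, 221, 221, 220, 222, 221, 220, 222, 219, 221, 221, 222, 220, 222, 220, 219, 209, 93, 183, 168, 161, 160, 160]
col lens [178, 177, 146, 133, 98, 89, 69, 19, 51, 172, 186, 225, 222, 223, 222, 222, 221, 222, 223, 221, 221, 220, 221, 220, 220, 220, 220, 220, 201, 110, 187, 159, 167, 26, 12, 17, 8]
row handle [398 158] [165, 166, 166, 163, 167, 158, 169, 178, 178, 177, 175, 176, 177
[... 197 characters left out ...]
 45. 49.]
dark [248 298  14  16 157] [254.5 305.5] [15. 13.] 90.0 [19. 19. 21.]
bright [ 240  227   64   58 2681] [271.5 255.5] [63. 57.] 0.0 [215. 218. 223.]
row lens [158, 164, 161, 157, 155, 159, 154, 163, 161, 172, 188, 145, 224, 221, 222, 223, 223, 223, 222, 220, 221, 221, 222, 221, 221, 222, 221, 222, 222, 221, 224, 182, 185, 159, 171, 165, 165]
col lens [52, 51, 51, 52, 51, 53, 50, 50, 48, 40, 201, 224, 226, 223, 222, 223, 223, 222, 220, 223, 222, 222, 222, 221, 220, 219, 221, 216, 179, 159, 182, 166, 164, 153, 121, 84, 73]
row handle [254 157] [161, 158, 162, 164, 168, 167, 166, 165, 161, 165, 166, 163, 160, 164, 174, 183, 43, 55, 55, 56, 59, 56, 60, 63, 63, 69, 35, 7, 132, 181, 181]
```

```bash
cat > loupe.py <<'E'
from h import *
L=[];H=[]
for f,box in(('w13',(355,440,60,225)),('w14',(225,310,60,225))):
    c=load(f);im=c['image'].astype(int);g=im.mean(2)
    m=np.zeros(g.shape,np.uint8);m[222:292,box[0]-5:box[1]+5]=(g>203)[222:292,box[0]-5:box[1]+5]
    m=cv2.morphologyEx(m,cv2.MORPH_OPEN,np.ones((3,3)))
    k,l,st,ce=cv2.connectedComponentsWithStats(m);i=1+np.argmax(st[1:,4]);h=cv2.convexHull(np.argwhere(l==i)[:,::-1].astype(np.int32))
    e=cv2.fitEllipse(h);print(f,'lens',np.round(e[0],1),np.round(e[1],1));L.append((c,*e[0]))
    P=[];W=[]
    for v in range(box[2],box[3]):
        r=g[v,box[0]:box[1]];x=np.nonzero((r>42)&(r<74))[0]
        if len(x)>14:
            s=np.split(x,np.nonzero(np.diff(x)>2)[0]+1);s=max(s,key=len)
            if len(s)>14: P.append(plane(c,box[0]+(s[0]+s[-1])/2,v,.057)[:2]);W.append(len(s));
            if len(P)==1 and len(s)>14: v0=v
    P=np.array(P);d=cv2.fitLine(P.astype(np.float32),cv2.DIST_HUBER,0,.01,.01).ravel();d=d if d[0]>0 else -d
    ang=np.degrees(np.arctan2(d[1],d[0])); res=np.abs((P-d[2:])@[-d[1],d[0]])
    print(' handle rows',len(P),v0,'w',np.median(W),'ang',ang.round(2),'p',d[2:],'res',np.median(res).round(4),'ends',P[0].round(4),P[-1].round(4));H.append((d,ang))
x,e=tri(*L);print('LENS',x.round(4),np.round(e,4))
for d,a in H:
    n=np.array([-d[1],d[0]]);print('lens offset from handle line',((x[:2]-d[2:])@n).round(4),'grip',(x[:2]-.065*d[:2]).round(4))
E
python3 loupe.py
```

```text
w13 lens [400.5 256.1] [52.4 58.6]
 handle rows 136 88 w 19.0 ang 12.73 p [0.5110198 0.3409219] res 0.0004 ends [0.4555 0.3267] [0.5648 0.3256]
w14 lens [269.2 255.4] [52.7 58.1]
 handle rows 138 87 w 20.0 ang 13.14 p [0.5197361 0.3429821] res 0.0002 ends [0.4547 0.3283] [0.553  0.3749]
LENS [0.5912 0.3598 0.0396] [0. 0.]
lens offset from handle line 0.0007 grip [0.5278 0.3455]
lens offset from handle line 0.0001 grip [0.5279 0.345 ]
```

Loupe measured: lens (0.591, 0.360, 0.040), heading ≈13°, grip place (0.528, 0.345). The handle line passes through the lens within 0.7 mm, and heights and lengths agree.

```bash
python3 -c "
from h import *
delta([.5278,.3452,.1],103)
delta([.5278,.3452,.027],103)"
```

```text
tcp [0.5458 0.4002 0.2304] yang 104.95 clk 19.15 -> d [ 0.0316 -0.0484  0.1304] turn 0.034
tcp [0.5458 0.4002 0.2304] yang 104.95 clk 19.15 -> d [ 0.0316 -0.0484  0.2034] turn 0.034
```

```bash
python3 -m crank '.05 .0316 -.0484 .05 .034;.05 .0316 -.0484 .09 .034;.05 .0316 -.0484 .13 .034;.05 .0316 -.0484 .13 .034;.05 .0316 -.0484 .13 .034' && python3 -c "
from h import *
delta([.5278,.3452,.027],103)"
```

```text
clock: 19.77
tcp_pos: [0.5297, 0.3459, 0.1019]
eef_rot: [0.001, -0.113, 0.994, 0.0]
force: [0.1, -0.2, 0.7]
width: 0.05
gripper_force: 0.0
tcp [0.5297 0.3459 0.1019] yang 102.95 clk 19.77 -> d [ 0.0022 -0.0003  0.0749] turn -0.001
```

```bash
python3 -m crank '.05 .001 0 .03 0;.05 .001 0 .055 0;.05 .001 0 .073 0;.05 .001 0 .073 0;.05 .001 0 .073 0;.05 .001 0 .073 0' && python3 -m crank '.01 0 0 0 0;.01 0 0 0 0;.01 0 0 0 0;.01 0 0 0 0;.01 0 0 0 0' 60
```

```text
clock: 20.52
tcp_pos: [0.5283, 0.3465, 0.0286]
eef_rot: [0.001, -0.113, 0.994, 0.0]
force: [-0.1, 0.2, -0.1]
width: 0.0499
gripper_force: 0.0
clock: 21.15
tcp_pos: [0.5276, 0.3462, 0.0276]
eef_rot: [0.001, -0.113, 0.994, 0.0]
force: [-0.1, 0.8, 4.3]
width: 0.0168
gripper_force: 59.3
```

```bash
python3 -c "
from h import *
delta([.5278,.3452,.027],103)"; python3 -m crank '.01 0 0 -.02 0;.01 0 0 -.06 0;.01 0 0 -.12 0;.01 0 0 -.14 0;.01 0 0 -.14 0;.01 0 0 -.14 0' && python3 -c "
from h import *
snap('wrist','w15');s=read_state();print(s['tcp_pos'],s['eef_rot'],s['width'],s['ft_torque'])
c=load('w15');g=c['image'].mean(2)
print('lens pred',proj(c,[.5912,.3598,s['tcp_pos'][2]+.014]))
m=(g>203).astype(np.uint8);k,l,st,ce=cv2.connectedComponentsWithStats(m)
for i in range(1,k):
    if st[i,4]>150: print(st[i],ce[i])
"
```

```text
tcp [0.5276 0.3462 0.0276] yang 103.02 clk 21.15 -> d [ 0.     -0.001   0.0006] turn 0.0
clock: 21.9
tcp_pos: [0.5254, 0.345, 0.1643]
eef_rot: [-0.002, -0.113, 0.994, -0.001]
force: [0.1, -0.2, -1.2]
width: 0.0174
gripper_force: 58.7
[0.52515696 0.34492056 0.16378167] [-2.79447908e-03 -1.13341015e-01  9.93551745e-01 -9.67155551e-04] 0.017311432238564968 [ 0.02210649  0.00436339 -0.00204456]
lens pred [326.19212366 475.76890731]
[ 568  301   72  149 6491] [613.97396395 377.83592667]
```

```bash
python3 -c "
from h import *
delta([.4818,-.0697,.164],103)"
```

```text
tcp [0.5252 0.3449 0.1638] yang 103.02 clk 21.95 -> d [ 0.1356 -0.3942  0.0011] turn 0.0
```

```bash
python3 -m crank '.01 .013 -.039 0 0;.01 .027 -.079 0 0;.01 .041 -.118 0 0;.01 .054 -.158 0 0;.01 .068 -.197 0 0;.01 .081 -.236 0 0;.01 .095 -.276 0 0;.01 .109 -.315 0 0;.01 .122 -.355 0 0;.01 .13 -.38 0 0;.01 .1356 -.394 0 0;.01 .1356 -.394 .02 0;.01 .1356 -.394 .04 0;.01 .1356 -.394 .06 0;.01 .1356 -.394 .07 0;.01 .1356 -.394 .07 0;.01 .1356 -.394 .07 0;.01 .1356 -.394 .07 0' && python3 -c "
from h import *
delta([.4818,-.0697,.0798],103)
print(read_state()['width'])"
```

```text
clock: 24.2
tcp_pos: [0.4845, -0.0687, 0.0979]
eef_rot: [0.001, -0.113, 0.994, -0.0]
force: [0.0, 0.6, -1.3]
width: 0.0169
gripper_force: 58.9
tcp [ 0.4845 -0.0687  0.0979] yang 103.03 clk 24.2 -> d [ 0.0029 -0.0004  0.0181] turn 0.0
0.01694958118991196
```

```bash
python3 -m crank '.01 .001 0 .009 0;.01 .002 0 .017 0;.01 .002 0 .017 0;.01 .002 0 .017 0;.01 .002 0 .017 0;.01 .002 0 .017 0;.01 .002 0 .017 0;.01 .002 0 .017 0'
python3 - <<'E'
from h import *
for i in range(3): delta([.4818,-.0697,.0798],103); t=snap('top','t1'); s=snap('scene','s2')
p=np.array([.5451,-.0551,.0932])
for n,c in(('top',t),('scene',s)):
    u,v=proj(c,p);u0,v0=int(u),int(v);r=20 if n=='top' else 24
    g=c['image'][v0-r:v0+r+1,u0-r:u0+r+1].astype(int).mean(2);print(n,'pred',u,v)
    ref=load('top0' if n=='top' else 's1')['image'][v0-r:v0+r+1,u0-r:u0+r+1].astype(int).mean(2)
    print(g[::3,::3].astype(int))
E
```

```text
clock: 25.2
tcp_pos: [0.4819, -0.069, 0.0801]
eef_rot: [0.0, -0.113, 0.994, -0.0]
force: [1.1, -0.1, -2.0]
width: 0.0173
gripper_force: 58.9
tcp [ 0.4819 -0.069   0.0801] yang 103.02 clk 25.2 -> d [ 0.0002 -0.0007  0.0003] turn 0.0
tcp [ 0.4818 -0.069   0.08  ] yang 103.02 clk 25.3 -> d [ 0.0002 -0.0007  0.0002] turn 0.0
tcp [ 0.4818 -0.069   0.08  ] yang 103.02 clk 25.4 -> d [ 0.0001 -0.0007  0.0002] turn 0.0
top pred 343.5050003529483 242.12669811530264
[[161 157 161 159 158 159 161 156 152 145 140 136 119 120]
 [162 163 163 164 160 157 160 158 160 158 158 158 160 160]
 [162 163 161 161 158 160 159 159 159 157 158 158 160 159]
 [162 158 162 160 159 159 144 134 148 159 160 160 160 161]
 [165 163 162 161 158 142 183 183 176 137 149 162 160 160]
 [164 159 160 159 151 184 142 175 189 181 146 154 157 159]
 [162 163 164 158 155 115  55  66 162 184 151 157 158 158]
 [159 158 157 158 138  80  65  82  64  72  93 136 155 160]
 [158 157 160 158  86  91  76  65  83  81  73  66  63  98]
 [160 161 159 159  85  87  87  73  96  93  90  85  79  74]
 [160 159 158 144  86  74  88 103 111 103 100  97 
[... 741 characters left out ...]
178 176 167 153 202 205 204 203 202 185 142 178 124 126 130]
 [182 176 177 178 161 202 206 202 206 203 204 205 160 178 137 132 127]
 [176 182 176 174 112 191 203 203 201 202 203 200 121 178 175 131 127]
 [175 180 176 175 172 104 183 204 202 206 203 149 101 173 174 155 131]
 [173 180 180 175 174 148  51  93 138 124  66  88 175 177 176 181 125]
 [176 180 177 177 178 177 176 137  95  89 173 176 174 174 174 178 159]
 [178 172 178 181 175 176 176 154 135 132 134 175 176 174 178 177 177]
 [173 175 177 180 182 179 180 149 178 123 171 178 176 176 172 174 179]
 [185 173 172 179 179 176 176 176 180 177 180 176 175 176 179 178 179]
 [154 178 179 179 180 179 180 176 176 180 182 174 177 176 175 175 177]]
```

Run:
```python
from h import *
s=load('s2');r=load('s1')
p=np.array([.5451,-.0551,.0932])
g=s['image'].astype(int).mean(2);m=np.zeros(g.shape,np.uint8);m[180:228,288:337]=(g>186)[180:228,288:337]
k,l,st,ce=cv2.connectedComponentsWithStats(m);i=1+np.argmax(st[1:,4]);h=cv2.convexHull(np.argwhere(l==i)[:,::-1].astype(np.int32));e=cv2.fitEllipse(h);print('meas',e,ce[i])
for tilt in (-4,0,4):   # predicted outline of a 50 mm circle, pitched about loupe y
    a=np.linspace(0,2*np.pi,60);d=np.array([.974,.225,0]);n=np.array([-.225,.974,0]);t=np.radians(tilt)
    C=[proj(s,p+.0245*(np.cos(x)*(d*np.cos(t)+[0,0,np.sin(t)])+np.sin(x)*n)) for x in a];print(tilt,cv2.fitEllipse(np.array(C,np.float32)))
# scene bias from cross
g=r['image'].astype(int).mean(2);u,v=proj(r,[.5451,-.0551,.0305]);q=g[int(v)-8:int(v)+9,int(u)-8:int(u)+9];w=np.clip(165-q,0,None);y,x=np.mgrid[-8:9,-8:9];print('cross pred',u,v,'meas',int(u)+(w*x).sum()/w.sum(),int(v)+(w*y).sum()/w.sum())
B=[np.round(proj(s,p+d)-proj(s,p),2) for d in np.eye(3)*.001];print('px/mm',B)
```

```text
meas ((312.55462646484375, 203.60293579101562), (14.04996395111084, 19.83191680908203), 91.19151306152344) [312.55309735 203.5840708 ]
-4 ((312.2802734375, 203.31146240234375), (16.239883422851562, 19.801841735839844), 84.86149597167969)
0 ((312.2730712890625, 203.3146209716797), (15.683619499206543, 19.80215835571289), 89.8672103881836)
4 ((312.26629638671875, 203.3165740966797), (15.050646781921387, 19.802915573120117), 94.26779174804688)
cross pred 312.31905372834717 218.2362369779076 meas 313.2309339482787 218.44720803821446
px/mm [array([-0.34,  0.17]), array([0.21, 0.27]), array([-0.  , -0.25])]
```

```bash
python3 -m crank '.01 0 -.0007 0 0;.01 0 -.0007 0 0;.01 0 -.0007 0 0;.01 0 -.0007 0 0;.01 0 -.0007 0 0;.01 0 -.0007 0 0'
python3 - <<'E'
from h import *
for n in('scene0','s2'):
    c=load(n);m=cv2.inRange(cv2.cvtColor(c['image'],cv2.COLOR_RGB2HSV),(8,120,140),(22,255,255));k,l,st,ce=cv2.connectedComponentsWithStats(m)
    print(n,[(ce[i].round(1),st[i,4]) for i in range(1,k) if abs(ce[i]-[298,132]).max()<15 and st[i,4]>30])
delta([.4818,-.0697,.0798],103);print(abs(read_state()['qd']).max())
E
```

```text
clock: 26.25
tcp_pos: [0.482, -0.0697, 0.08]
eef_rot: [0.0, -0.113, 0.994, -0.0]
force: [-0.1, 0.4, -0.6]
width: 0.0175
gripper_force: 58.9
scene0 [(array([298.6, 131.9]), np.int32(104))]
s2 [(array([298. , 132.3]), np.int32(106))]
tcp [ 0.482  -0.0697  0.08  ] yang 103.02 clk 26.25 -> d [0.0002 0.     0.0002] turn 0.0
0.001746502694801118
```

The scraper stands where it was, and the loupe is on target and still. Handing in.

```bash
python3 -c "
from station import job_done
print(job_done())"
```

```text
the job is handed in; nothing more can be done
None
```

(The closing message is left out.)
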